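# Bolt the hatch of the parts lock-up chest

## Robot

A 6-joint arm with a two-finger parallel gripper is mounted at the origin on the work surface. World frame = base frame: x ahead of the robot, y to its left, z up, the work surface at z = 0. Lengths are in mm, angles in rad, forces in N, time in s.
With the tool pointing down it reaches from about 400 to 925 mm from the base axis. Payload 12.5 kg.
Tool frame: the origin (TCP) lies midway between the tips of the shut fingers; the grasp point (between the pads) lies tcp_to_grasp behind it (tcp_to_grasp is the distance from the TCP to the grasp point, in mm); x points along the fingers, y is the direction in which the jaws open and shut, and the axes are right-handed (so a half turn about x gives the same grasp; the last joint's range is limited). The gripper opens to 95 mm and grips with 3 to 60 N. Pads are 20 mm wide; open, the fingers measure 119 mm over their backs; the gripper's body (75 mm by 180 mm) begins 59 mm behind the grasp point.
Start: joints at [1.014, 0.491, 1.559, -0, 1.092, -0.106], TCP at [272.29, 562.588, 214.661] pointing down, gripper open.
Joint ranges: [-3.1, 3.1], [-0.84, 2.19], [0.05, 2.79], [-1.13, 4.28], [0.06, 2.93], [-2.69, 2.69]. Speed limits (rad/s): [2.22, 2.22, 2.79, 3.14, 3.14, 3.14].

## Interface

Orientations are given as [roll, pitch, yaw] about the fixed x, y, z axes, in that order (R = Rz(yaw) Ry(pitch) Rx(roll)).
In Python, from workcell import * gives the robot as it stands.
- The arm moves only by the shell command python3 -m jog 'ROWS' [FORCE]. ROWS is JSON, a list of rows, each a list of 3 entries, a list of its own where there are three numbers: the shift along the tool's x, y, z in mm, then the turn, a rotation vector about the tool's x, y, z in rad, then the opening, from 0 (shut) to 1 (fully open). A call has exactly 5 rows; each row is the pose to reach, as a shift and turn from the pose commanded when the call began, along the tool's axes at that moment; what a row does not reach only later rows make up. A row lasts 1/8 s, in which the tool goes at most 62.5 mm and 10.7 degrees, less where a joint would pass 70% of its speed; a pose out of reach is approached as far as the arm can. A call with a gripper value outside its range is refused whole. The fingers move at their own pace and stop on an object; FORCE is the grip in N (left out, the last holds). Time passes only in rows, so rows that repeat a pose let the fingers close, or fill a call up. It gives the time, the measured TCP pose, the force and the opening at its end, in the units of the state.
- state(): the state, without advancing time (a new reading comes with each control period).
- get_image(name): name is "scene" or "top"; returns a dict with "color" (400x640x3 uint8, blue, green, red), "mtx" (3x3 intrinsics, pixels), "k1" (the pictures are not rectified: a ray, as slopes to the right and down, at radius r is drawn at 1 + k1 r^2 times it, then the intrinsics apply), "camera_from_world" (4x4, takes a point from world to camera coordinates). Camera axes: x right, y down, z forward; pixel columns grow to the right and rows downward; lengths in mm; the calibration is good to about 2 mm. A picture is of the moment at which its call begins. There is no depth.
- job_done(): hands the job in, once; it reports no verdict.
The state is a dict: "time_s": time; "joint_pos": joint angles; "qvel": joint speeds; "tau": joint torques, N m; "tool_pos": TCP position; "tool_rot": TCP orientation; "force": force on the tool from outside, world axes, zero at the start; "wrist_torque": the same for the moment, N m; "width": finger opening in mm.
Only numpy, scipy, OpenCV 4.12 (cv2) and the standard library are available. Lean on these libraries where they do the work, as an engineer would, in place of code of your own. Each camera call takes 0.05 s, during which the arm holds its last target. There are 200 camera calls.

## Task

The hatch of the red parts chest is shut but not bolted: lift the bolt's black-knobbed handle out of its parking notch, slide the bolt across until you feel it meet the stop in the keeper, then turn the handle fully down into the keeper's notch and let go. The keeper sits a little differently every time, so go by feel with a light touch: never ram the handle against the stop or force it down where it does not want to drop. Leave the things on the lid where they are.

Things in the scene. Friction and masses are not known exactly. Their poses are not given: they have to be found in the camera images.
- chest: Fixed steel parts chest, red frame, mesh top, 400 (x) x 460 (y) x 160 mm high; origin at the centre of its underside, z up, -x its front (to the robot), flat lid at z = 160. The hatch is the top's right-hand part (y below 40), the rest is fixed. A dark grey barrel bolt with a bright steel rod lies on the lid along chest y.
- park (a point): Point on the bolt's axis in the middle of the parking notch, 26 mm above the lid, at x -70, y 0 in the chest frame; axes as the chest's. Along y from here: closed barrel -66 to -11, parking notch -11 to 11, slotted barrel 11 to 39. Barrel and keeper are 30 mm wide (15 either side of the axis); base plates 56 mm wide, 4 mm thick.
- keep (a point): Point on the bolt's axis, fixed to the chest, 76 mm from park along chest y: the nominal middle of the keeper's notch. Nominally the keeper's mouth is at -24, its notch from -7.8 to 7.8, its closed end (the stop) from 7.8 to 45 mm along y. But the keeper is screwed down through long slots: each time it sits up to 12 mm nearer or farther along y, unmeasured. Find the stop by feel.
- handle: The bolt's handle: a flat steel bar 12 mm wide (along the bolt) and 8 mm thick, radial from the bolt, ending in a black knob (centre 60 mm from the bolt's axis). Origin on the axis at the bar; own y along the bolt, own -x along the bar to the knob. The parking notch leaves the bar 5 mm to spare on each side, the keeper's notch 1.7 mm.
- knob (a point): Centre of the black knob, a ball 23 mm across with two small flats, 20 mm apart along the bolt. In the chest frame x = -70 - 60 cos(turn), y = bolt, z = 186 + 60 sin(turn) (mm). Lying down (turn 0) its underside is 14 mm above the lid. It can be pinched by its flats (along chest y); it then swivels between the pads, rather stiffly, as the handle turns.
- bolt (a joint): How far the bolt has slid to the keeper (m): 0 with the bar in the middle of the parking notch, growing along chest +y. The bar meets the keeper's stop at 0.0777 nominal, 0.0657 to 0.0898 as the keeper sits. It slides with about 3 N of friction and stays where it is left. Turned down at 0.045 to 0.058 the bar may only be in the gap between barrel and keeper: not bolted.
- turn (a joint): Angle of the handle (rad): 0 lying flat to the chest's front (-x), pi/2 straight up, limit 1.6. Below about 0.65 the bar is caught by the notch sides or lands on the lip of the slot or of the keeper's mouth, 15 mm from the axis, where a push at the knob bears fourfold; above 0.7 it slides freely. About 0.06 N m of friction (1 N at the knob) holds it where it is left.
- padlock: Loose brass padlock lying on the lid, body 40 x 34 x 18 mm with a steel shackle; origin under the body's centre.
- carton: Loose cardboard carton, 70 x 100 x 45 mm high, on the lid; origin under its centre.
- hub: Loose dark steel hub, flange 64 mm across, 46 mm high, on the lid; origin under its centre.

How it is judged:
By the outcome, as a careful person would: the job done as asked, in the order asked, and still so for the second after the job is handed in, with the robot touching nothing.
It also fails if it takes over 48 s, if anything falls off the work surface, if the arm or the gripper's body presses on something with over 40 N, if the wrist force passes 120 N, or if a joint passes its speed limit or range.

## Working session

There is one attempt and no reset: what is moved stays moved. The work goes in short steps, Python scripts to look and compute and a shell command to move; the robot and the scene stay as the last step left them, time stands still between calls to the robot, and variables do not carry over. Pictures are saved under pics/ and viewed, on a budget of 10 in all, crops included, one or two more only if the job needs it, and the job is handed in when it is done.

```bash
mkdir -p pics; ls; python3 - <<'E'
from workcell import *
import cv2,pickle
d={}
for n in("scene","top"):
    d[n]=get_image(n); cv2.imwrite(f"pics/{n}0.png",d[n]["color"]); print(n,d[n]["mtx"],d[n]["k1"],d[n]["camera_from_world"])
pickle.dump(d,open("im0.pkl","wb"))
s=state();print(s);
try: print(tcp_to_grasp)
except Exception as e: print(e)
E
```

```text
pics
scene [[378.1694834    0.         317.56892959]
 [  0.         378.1694834  202.04768489]
 [  0.           0.           1.        ]] -0.04713292262111136 [[ 4.69551039e-01  8.82889530e-01 -5.28194819e-03 -2.89130552e+02]
 [ 7.22333181e-01 -3.87587995e-01 -5.72721854e-01 -3.68710305e+02]
 [-5.07697348e-01  2.65106815e-01 -8.19732749e-01  1.17545208e+03]
 [ 0.00000000e+00  0.00000000e+00  0.00000000e+00  1.00000000e+00]]
top [[394.25437819   0.         312.04042472]
 [  0.         394.25437819 197.80745471]
 [  0.           0.           1.        ]] -0.0986877837787892 [[-1.03860142e-02 -9.99933190e-01 -5.07398350e-03  1.44223051e+00]
 [-9.88385819e-01  1.10351605e-02 -1.51564172e-01  6.13586441e+02]
 [ 1.51610038e-01  3.44090570e-03 -9.88434397e-01  8.53563540e+02]
 [ 0.00000000e+00  0.00000000e+00  0.00000000e+00  1.00000000e+00]]
{'time_s': 0.1, 'joint_pos': array([ 1.01442624e+00,  4.91485799e-01,  1.55937874e+00, -1.30068469e-05,
        1.09169806e+00, -1.05614960e-01]), 'qvel': array([-0.00077519, -0.00277544, -0.00231999, -0.00119902,  0.0002943 ,
        0.00053359]), 'tau': array([ 1.15897798e-03, -6.13625550e+01, -2.58606362e+01,  6.93520065e-02,
        4.69906814e-02, -1.08317197e-04]), 'tool_pos': array([272.15764337, 562.39914494, 214.13192521]), 'tool_rot': array([-1.6645177 ,  1.56982632, -2.11526682]), 'force': array([-1.04086723, -0.01874778, -0.25604301]), 'wrist_torque': array([-0.03725576,  0.02231197, -0.03504546]), 'width': 95.07291978556081}
18.8
```

View pics/scene0.png

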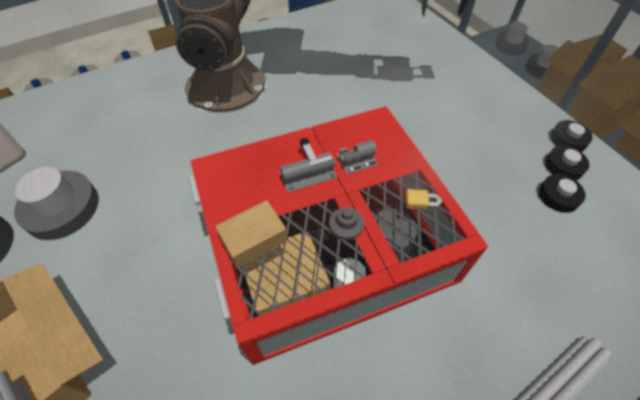

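View pics/top0.png

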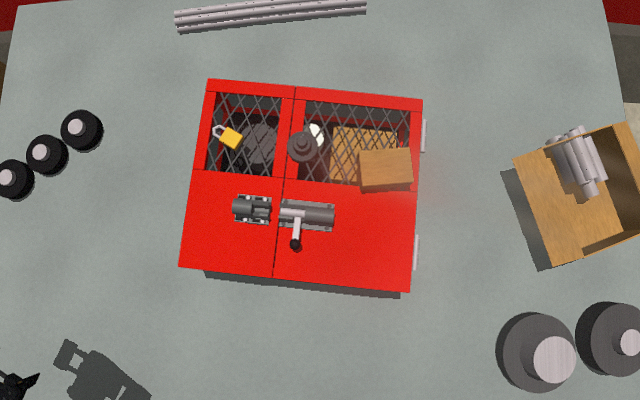

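Scene view: chest with the bolt at about (310,165), black knob at (304,143). Top view: lid corners at about (207,79), (423,99), (411,292), (179,267), knob at (295,244), keeper at about (252,208). The loose things lie well behind the bolt.

```bash
cat > h.py <<'E'
import numpy as np,cv2,pickle
from scipy.spatial.transform import Rotation as Ro
def ray(im,px):
    K=np.array(im["mtx"]);T=np.array(im["camera_from_world"])
    d=(np.array(px,float)-K[:2,2])/[K[0,0],K[1,1]]
    u=d.copy()
    for _ in range(20): u=d/(1+im["k1"]*(u@u))
    R=T[:3,:3];return -R.T@T[:3,3],R.T@np.r_[u,1]
def onz(im,px,z):
    c,d=ray(im,px);return c+d*(z-c[2])/d[2]
def tri(i1,p1,i2,p2):
    c1,d1=ray(i1,p1);c2,d2=ray(i2,p2)
    a=np.linalg.lstsq(np.c_[d1,-d2],c2-c1,rcond=None)[0]
    x,y=c1+a[0]*d1,c2+a[1]*d2;return (x+y)/2,np.linalg.norm(x-y)
def proj(im,P):
    T=np.array(im["camera_from_world"]);p=T[:3,:3]@np.array(P)+T[:3,3];u=p[:2]/p[2];u=u*(1+im["k1"]*(u@u));K=im["mtx"];return u*[K[0][0],K[1][1]]+[K[0][2],K[1][2]]
E
python3 - <<'E'
from h import *
d=pickle.load(open("im0.pkl","rb"))
Q=np.array([[200,230],[200,-230],[-200,-230],[-200,230.]])  # tl,tr,br,bl in top picture
for n in("top","scene"):
    im=d[n];c=im["color"].astype(int)
    for th in (110,) :
        m=((c[...,2]>th)&(c[...,1]<70)&(c[...,0]<70)).astype(np.uint8)
        ct=max(cv2.findContours(m,0,1)[0],key=cv2.contourArea)
        h=cv2.convexHull(ct);ap=cv2.approxPolyDP(h,5,True)[:,0];print(n,ap.tolist())
    # red values on the lid and front side
print(d["top"]["color"][255:285,230].tolist())
im=d["top"];c=im["color"].astype(int)
g=cv2.cvtColor(im["color"],cv2.COLOR_BGR2GRAY)
for n,(x,y) in(("top",(295,244)),("scene",(304,143))):
    g=d[n]["color"].max(2)[y-8:y+9,x-8:x+9];m=(g<60);print(n,m.sum(),np.argwhere(m).mean(0)[::-1]+[x-8,y-8])
a=d["top"]["color"][185:265,215:345];b=d["scene"]["color"][125:200,270:390]
v=np.vstack([cv2.resize(a,(650,400),interpolation=2)[:300],cv2.resize(b,(650,406),interpolation=2)[:290]])
cv2.imwrite("pics/crop.png",v)
E
```

```text
top [[208, 79], [422, 100], [408, 292], [178, 266]]
scene [[385, 108], [485, 248], [457, 282], [251, 362], [233, 330], [192, 161]]
[[17, 24, 226], [10, 28, 227], [21, 30, 227], [18, 26, 227], [10, 26, 225], [22, 34, 226], [23, 34, 227], [20, 30, 225], [12, 24, 225], [26, 36, 227], [15, 29, 226], [18, 34, 226], [20, 30, 225], [22, 32, 225], [17, 29, 226], [23, 35, 227], [19, 36, 231], [13, 30, 219], [48, 50, 117], [69, 73, 60], [65, 68, 63], [72, 73, 71], [67, 71, 69], [66, 67, 66], [69, 73, 68], [64, 70, 66], [115, 117, 113], [152, 158, 151], [152, 159, 152], [148, 156, 150]]
top 78 [294.5        244.01282051]
scene 23 [303.56521739 141.34782609]
```

View pics/crop.png

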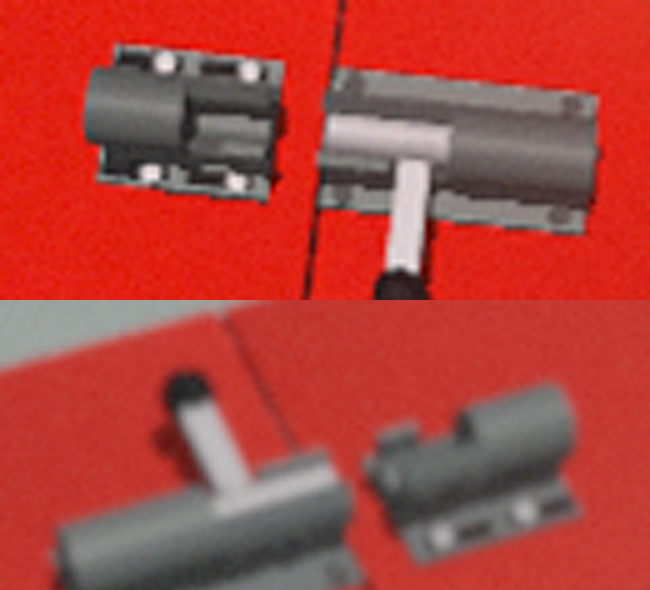

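```bash
python3 - <<'E'
from h import *
d=pickle.load(open("im0.pkl","rb"))
Q=np.array([[200,230],[200,-230],[-200,-230],[-200,230.]])
def fit(P,Q):
    pc,qc=P.mean(0),Q.mean(0);H=(Q-qc).T@(P-pc);a=np.arctan2(H[0,1]-H[1,0],H[0,0]+H[1,1])
    R=np.array([[np.cos(a),-np.sin(a)],[np.sin(a),np.cos(a)]]);t=pc-R@qc;return a,t,P-(Q@R.T+t)
for n,px in(("top",[[207.5,78.5],[423,99.5],[409.5,292.5],[178,267]]),("scene",[[485.5,247],[233.5,331],[191.5,160.5],[386,107.5]])):
    P=np.array([onz(d[n],p,160)[:2] for p in px]);a,t,r=fit(P,Q);print(n,P.round(1).tolist(),a,t,r.round(1).tolist())
    for z in(186,): 
        R=np.array([[np.cos(a),-np.sin(a)],[np.sin(a),np.cos(a)]]);print("knob pred",R@[-130,0]+t)
        k=onz(d[n],(294.5,244) if n=="top" else (304.5,141.6),186)[:2];print("knob seen",k,"chest frame",R.T@(k-t))
print(tri(d["top"],(294.5,244),d["scene"],(304.5,141.6)))
E
```

```text
top [[855.8, 214.4], [802.5, -240.8], [408.0, -192.9], [461.1, 260.3]] -0.11724008113638514 [631.83457865  10.2504737 ] [[-1.6, -0.8], [-1.1, 0.8], [1.7, 1.8], [0.9, -1.8]]
knob pred [502.72699612  25.45679256]
knob seen [503.99674079  28.51714817] chest frame [-129.09694677    3.18787121]
scene [[859.4, 208.4], [786.7, -237.6], [415.6, -190.0], [471.8, 257.2]] -0.13622039197337674 [633.36902461   9.51100528] [[-3.4, -1.8], [-13.6, 7.9], [11.6, 1.2], [5.4, -7.3]]
knob pred [504.57330036  27.16494008]
knob seen [502.55881254  30.90286701] chest frame [-132.50343489    3.42973361]
(array([504.22803649,  29.19871846, 188.20124934]), np.float64(1.693503294505935))
```

```bash
cat >> h.py <<'E'
A=-0.117; CX=np.array([np.cos(A),np.sin(A),0]);CY=np.array([-np.sin(A),np.cos(A),0])
def goal(grasp,s=None):
    "tool-frame shift & turn to put grasp point at world pos, tool down, jaws along chest y"
    from workcell import state
    s=state();R=Ro.from_euler("xyz",s["tool_rot"]).as_matrix();p=np.array(s["tool_pos"])
    y=CY*np.sign(CY@R[:,1]);x=np.array([0,0,-1.]);G=np.c_[x,y,np.cross(x,y)]
    t=np.array(grasp)+x*18.8
    print("R",R.round(3).tolist(),"shift",(R.T@(t-p)).round(1),"rv",Ro.from_matrix(R.T@G).as_rotvec().round(4),"t",s["time_s"])
E
python3 - <<'E'
from h import *
goal([503.5,28.5,300-18]); goal([503.5,28.5,225])
E
```

```text
R [[-0.001, 0.436, 0.9], [-0.001, 0.9, -0.436], [-1.0, -0.001, -0.0]] shift [ -48.7 -379.8  440.8] rv [-3.337e-01 -3.000e-04  9.000e-04] t 0.1
R [[-0.001, 0.436, 0.9], [-0.001, 0.9, -0.436], [-1.0, -0.001, -0.0]] shift [   8.3 -379.8  440.8] rv [-3.337e-01 -3.000e-04  9.000e-04] t 0.1
```

```bash
python3 -m jog '[[[-20,-35,40],[-0.05,0,0],0.6],[[-45,-75,88],[-0.1,0,0],0.6],[[-49,-115,132],[-0.18,0,0],0.6],[[-49,-155,176],[-0.25,0,0],0.6],[[-49,-195,220],[-0.334,0,0],0.6]]'; python3 -c "
from h import *
goal([503.5,28.5,240])"
```

```text
time_s: 0.72
tool_pos: [385.7, 289.3, 263.7]
tool_rot: [0.675, 1.571, 0.561]
force: [0.9, 0.7, 0.1]
width: 57.6
R [[0.0, 0.114, 0.994], [0.0, 0.994, -0.114], [-1.0, 0.0, 0.0]] shift [  42.5 -245.7  146.8] rv [ 0.0029  0.0002 -0.0001] t 0.725
```

```bash
python3 -m jog '[[[0,-50,32],[0,0,0],0.55],[[0,-105,64],[0,0,0],0.55],[[5,-155,96],[0,0,0],0.5],[[20,-205,125],[0,0,0],0.5],[[40,-244,147],[0,0,0],0.5]]'; python3 -c "
from h import *
goal([503.5,28.5,186])
from workcell import get_image
d={n:get_image(n) for n in('top','scene')}
pickle.dump(d,open('im1.pkl','wb'))
a=d['top']['color'][175:275,215:345];b=d['scene']['color'][85:205,250:390]
cv2.imwrite('pics/c1.png',np.vstack([cv2.resize(a,(390,300),interpolation=2),cv2.resize(b,(350,300),interpolation=2) if 0 else cv2.resize(b,(390,334),interpolation=2)[:300]]))
"
```

```text
time_s: 1.35
tool_pos: [503.6, 29.5, 223.3]
tool_rot: [0.09, 1.57, -0.028]
force: [-0.2, 0.3, 0.1]
width: 47.4
R [[0.001, 0.118, 0.993], [-0.0, 0.993, -0.118], [-1.0, 0.0, 0.001]] shift [56.1 -1.1 -0.1] rv [-0.0009  0.0009 -0.0001] t 1.35
```

View pics/c1.png

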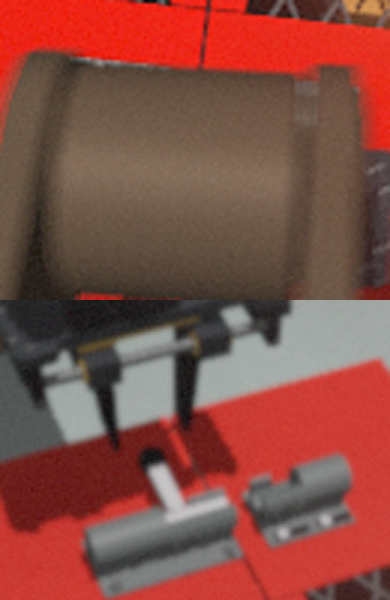

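The fingers straddle the knob (152,458 in the lower crop). Going down.

```bash
python3 -m jog '[[[15,-1,0],[0,0,0],0.5],[[30,-1,0],[0,0,0],0.5],[[42,-1,0],[0,0,0],0.5],[[50,-1,0],[0,0,0],0.5],[[54,-1,0],[0,0,0],0.5]]' 10;  python3 -m jog '[[[0,0,0],[0,0,0],0.4],[[0,0,0],[0,0,0],0.3],[[0,0,0],[0,0,0],0.25],[[0,0,0],[0,0,0],0.15],[[0,0,0],[0,0,0],0.15]]' 10; python3 -c "
from h import *
goal([503.5,28.5,186])"
```

```text
time_s: 2.08
tool_pos: [502.7, 31.1, 169.2]
tool_rot: [2.951, 1.571, 2.835]
force: [-0.4, 0.2, -0.1]
width: 47.6
time_s: 2.7
tool_pos: [502.9, 30.6, 169.7]
tool_rot: [-0.424, 1.57, -0.541]
force: [-0.4, -2.1, 0.6]
width: 19.5
R [[0.0, 0.117, 0.993], [-0.0, 0.993, -0.117], [-1.0, -0.0, 0.0]] shift [ 2.5 -2.   0.9] rv [0.0002 0.0003 0.0001] t 2.7
```

```bash
python3 -m jog '[[[-5.4,0,0.2],[0,0,0],0.15],[[-10.7,0,1],[0,0,0],0.15],[[-16,0,2.2],[0,0,0],0.15],[[-21.1,0,3.8],[0,0,0],0.15],[[-26.1,0,6],[0,0,0],0.15]]' 15; python3 -c "
from workcell import *
s=state();print(s['tool_pos'],s['force'],s['wrist_torque'])"
```

```text
time_s: 3.32
tool_pos: [508.9, 30.0, 196.0]
tool_rot: [0.088, 1.571, -0.029]
force: [2.9, -3.1, -5.6]
width: 19.6
[508.92922141  29.9959328  196.04814123] [ 2.8684563  -3.08797093 -5.58413825] [-0.56686832 -0.50969273 -0.0011711 ]
```

```bash
python3 -m jog '[[[-5.3,0,2.9],[0,0,0],0.15],[[-10.2,0,6.2],[0,0,0],0.15],[[-14.8,0,10.1],[0,0,0],0.15],[[-19,0,14.4],[0,0,0],0.15],[[-22.7,0,19.1],[0,0,0],0.15]]' 15; python3 -c "
from h import *
from workcell import *
s=state();print(s['tool_pos'],s['force'],s['wrist_torque'])
d={n:get_image(n) for n in('top','scene')}
pickle.dump(d,open('im2.pkl','wb'))
b=d['scene']['color'][85:205,250:390]
cv2.imwrite('pics/c2.png',cv2.resize(b,(700,600),interpolation=2))
"
```

```text
time_s: 3.95
tool_pos: [527.7, 27.8, 218.6]
tool_rot: [3.074, 1.57, 2.958]
force: [-0.4, -2.8, -5.1]
width: 19.8
[527.71409978  27.83600074 218.60351307] [-0.42356314 -2.80307852 -5.08992644] [-0.51663838  0.09789478  0.03534477]
```

View pics/c2.png

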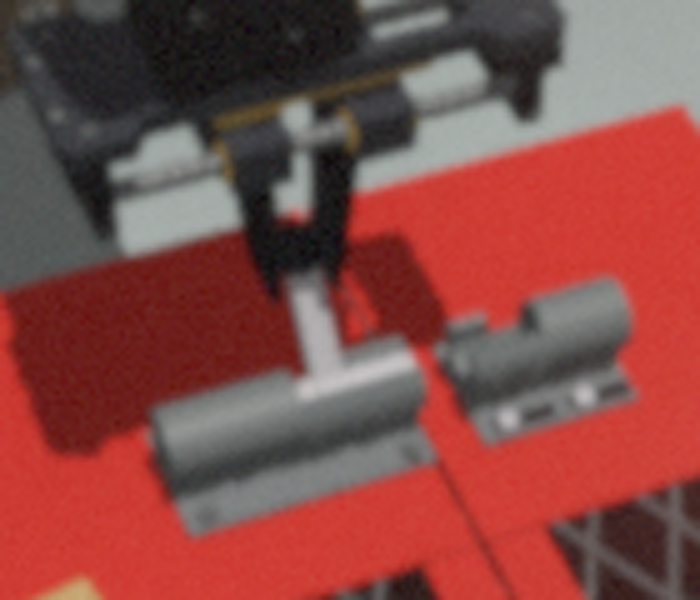

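Handle is up about 50° (bar from (330,370) to knob (305,255)), knob pinched. Sliding towards the keeper.

```bash
python3 -m jog '[[[0,3,0],[0,0,0],0.15],[[0,8,0],[0,0,0],0.15],[[0,14,0],[0,0,0],0.15],[[0,20,0],[0,0,0],0.15],[[0,25,0],[0,0,0],0.15]]' 15; python3 -m jog '[[[0,7,0],[0,0,0],0.15],[[0,14,0],[0,0,0],0.15],[[0,20,0],[0,0,0],0.15],[[0,25,0],[0,0,0],0.15],[[0,28,0],[0,0,0],0.15]]' 15; python3 -m jog '[[[0,0.4,0],[0,0,0],0.15],[[0,0.8,0],[0,0,0],0.15],[[0,1.2,0],[0,0,0],0.15],[[0,1.6,0],[0,0,0],0.15],[[0,2,0],[0,0,0],0.15]]' 15
```

```text
time_s: 4.68
tool_pos: [530.7, 53.2, 218.5]
tool_rot: [1.31, 1.571, 1.194]
force: [-1.3, -3.9, -0.1]
width: 19.9
time_s: 5.3
tool_pos: [533.9, 80.8, 218.4]
tool_rot: [1.956, 1.571, 1.84]
force: [-1.6, -3.4, 0.4]
width: 19.7
time_s: 5.92
tool_pos: [534.1, 82.4, 218.4]
tool_rot: [2.199, 1.571, 2.082]
force: [-0.7, -3.1, 0.6]
width: 19.2
```

```bash
cat > ok.py <<'E'
# exit 1 once the push along chest y exceeds 5.5 N
import sys
from h import *
from workcell import state
s=state();f=CY@s["force"];print("push",round(f,2),"y",round(CY@s["tool_pos"],2));sys.exit(f<-5.5)
E
python3 ok.py && python3 -m jog '[[[0,0.4,0],[0,0,0],0.15],[[0,0.8,0],[0,0,0],0.15],[[0,1.2,0],[0,0,0],0.15],[[0,1.6,0],[0,0,0],0.15],[[0,2,0],[0,0,0],0.15]]' 15 >/dev/null && python3 ok.py && python3 -m jog '[[[0,0.4,0],[0,0,0],0.15],[[0,0.8,0],[0,0,0],0.15],[[0,1.2,0],[0,0,0],0.15],[[0,1.6,0],[0,0,0],0.15],[[0,2,0],[0,0,0],0.15]]' 15 >/dev/null && python3 ok.py && python3 -m jog '[[[0,0.4,0],[0,0,0],0.15],[[0,0.8,0],[0,0,0],0.15],[[0,1.2,0],[0,0,0],0.15],[[0,1.6,0],[0,0,0],0.15],[[0,2,0],[0,0,0],0.15]]' 15 >/dev/null && python3 ok.py && python3 -m jog '[[[0,0.4,0],[0,0,0],0.15],[[0,0.8,0],[0,0,0],0.15],[[0,1.2,0],[0,0,0],0.15],[[0,1.6,0],[0,0,0],0.15],[[0,2,0],[0,0,0],0.15]]' 15 >/dev/null && python3 ok.py
```

```text
push -3.12 y 144.21False
```

```bash
sed -i 's/sys.exit(f<-5.5)/sys.exit(int(f<-5.5))/' ok.py
python3 ok.py && python3 -m jog '[[[0,0.4,0],[0,0,0],0.15],[[0,0.8,0],[0,0,0],0.15],[[0,1.2,0],[0,0,0],0.15],[[0,1.6,0],[0,0,0],0.15],[[0,2,0],[0,0,0],0.15]]' 15 >/dev/null && python3 ok.py && python3 -m jog '[[[0,0.4,0],[0,0,0],0.15],[[0,0.8,0],[0,0,0],0.15],[[0,1.2,0],[0,0,0],0.15],[[0,1.6,0],[0,0,0],0.15],[[0,2,0],[0,0,0],0.15]]' 15 >/dev/null && python3 ok.py && python3 -m jog '[[[0,0.4,0],[0,0,0],0.15],[[0,0.8,0],[0,0,0],0.15],[[0,1.2,0],[0,0,0],0.15],[[0,1.6,0],[0,0,0],0.15],[[0,2,0],[0,0,0],0.15]]' 15 >/dev/null && python3 ok.py && python3 -m jog '[[[0,0.4,0],[0,0,0],0.15],[[0,0.8,0],[0,0,0],0.15],[[0,1.2,0],[0,0,0],0.15],[[0,1.6,0],[0,0,0],0.15],[[0,2,0],[0,0,0],0.15]]' 15 >/dev/null && python3 ok.py
```

```text
push -3.12 y 144.21
push -3.79 y 146.25
push -3.45 y 148.26
push -2.82 y 150.26
push -3.38 y 152.29
```

```bash
python3 ok.py && python3 -m jog '[[[0,0.4,0],[0,0,0],0.15],[[0,0.8,0],[0,0,0],0.15],[[0,1.2,0],[0,0,0],0.15],[[0,1.6,0],[0,0,0],0.15],[[0,2,0],[0,0,0],0.15]]' 15 >/dev/null && python3 ok.py && python3 -m jog '[[[0,0.4,0],[0,0,0],0.15],[[0,0.8,0],[0,0,0],0.15],[[0,1.2,0],[0,0,0],0.15],[[0,1.6,0],[0,0,0],0.15],[[0,2,0],[0,0,0],0.15]]' 15 >/dev/null && python3 ok.py && python3 -m jog '[[[0,0.4,0],[0,0,0],0.15],[[0,0.8,0],[0,0,0],0.15],[[0,1.2,0],[0,0,0],0.15],[[0,1.6,0],[0,0,0],0.15],[[0,2,0],[0,0,0],0.15]]' 15 >/dev/null && python3 ok.py && python3 -m jog '[[[0,0.4,0],[0,0,0],0.15],[[0,0.8,0],[0,0,0],0.15],[[0,1.2,0],[0,0,0],0.15],[[0,1.6,0],[0,0,0],0.15],[[0,2,0],[0,0,0],0.15]]' 15 >/dev/null && python3 ok.py
```

```text
push -3.38 y 152.29
push -2.26 y 154.27
push -3.29 y 156.27
push -3.23 y 158.26
push -2.91 y 160.26
```

```bash
python3 ok.py && python3 -m jog '[[[0,0.4,0],[0,0,0],0.15],[[0,0.8,0],[0,0,0],0.15],[[0,1.2,0],[0,0,0],0.15],[[0,1.6,0],[0,0,0],0.15],[[0,2,0],[0,0,0],0.15]]' 15 >/dev/null && python3 ok.py && python3 -m jog '[[[0,0.4,0],[0,0,0],0.15],[[0,0.8,0],[0,0,0],0.15],[[0,1.2,0],[0,0,0],0.15],[[0,1.6,0],[0,0,0],0.15],[[0,2,0],[0,0,0],0.15]]' 15 >/dev/null && python3 ok.py && python3 -m jog '[[[0,0.4,0],[0,0,0],0.15],[[0,0.8,0],[0,0,0],0.15],[[0,1.2,0],[0,0,0],0.15],[[0,1.6,0],[0,0,0],0.15],[[0,2,0],[0,0,0],0.15]]' 15 >/dev/null && python3 ok.py && python3 -m jog '[[[0,0.4,0],[0,0,0],0.15],[[0,0.8,0],[0,0,0],0.15],[[0,1.2,0],[0,0,0],0.15],[[0,1.6,0],[0,0,0],0.15],[[0,2,0],[0,0,0],0.15]]' 15 >/dev/null && python3 ok.py
```

```text
push -2.91 y 160.26
push -2.22 y 162.26
push -3.1 y 164.26
push -2.79 y 166.27
push -3.21 y 168.27
```

```bash
python3 ok.py && python3 -m jog '[[[0,0.4,0],[0,0,0],0.15],[[0,0.8,0],[0,0,0],0.15],[[0,1.2,0],[0,0,0],0.15],[[0,1.6,0],[0,0,0],0.15],[[0,2,0],[0,0,0],0.15]]' 15 >/dev/null && python3 ok.py && python3 -m jog '[[[0,0.4,0],[0,0,0],0.15],[[0,0.8,0],[0,0,0],0.15],[[0,1.2,0],[0,0,0],0.15],[[0,1.6,0],[0,0,0],0.15],[[0,2,0],[0,0,0],0.15]]' 15 >/dev/null && python3 ok.py && python3 -m jog '[[[0,0.4,0],[0,0,0],0.15],[[0,0.8,0],[0,0,0],0.15],[[0,1.2,0],[0,0,0],0.15],[[0,1.6,0],[0,0,0],0.15],[[0,2,0],[0,0,0],0.15]]' 15 >/dev/null && python3 ok.py
```

```text
push -3.21 y 168.27
push -2.56 y 170.28
push -13.93 y 170.94
```

Stop felt at y≈170.9 (13.9 N against the steady 3 N). Backing off to the notch middle, 1.7 mm from the stop.

```bash
python3 -m jog '[[[0,-0.8,0],[0,0,0],0.15],[[0,-1.6,0],[0,0,0],0.15],[[0,-2.4,0],[0,0,0],0.15],[[0,-3.2,0],[0,0,0],0.15],[[0,-3.2,0],[0,0,0],0.15]]' 15; python3 ok.py;  python3 -c "
from h import *
from workcell import *
d={n:get_image(n) for n in('top','scene')}
pickle.dump(d,open('im3.pkl','wb'))
b=d['scene']['color'][85:205,280:420]
cv2.imwrite('pics/c3.png',cv2.resize(b,(700,600),interpolation=2))
"
```

```text
time_s: 15.3
tool_pos: [537.0, 107.5, 218.4]
tool_rot: [1.554, 1.57, 1.438]
force: [0.2, 2.2, -1.7]
width: 19.5
push 2.21 y 169.43
```

View pics/c3.png

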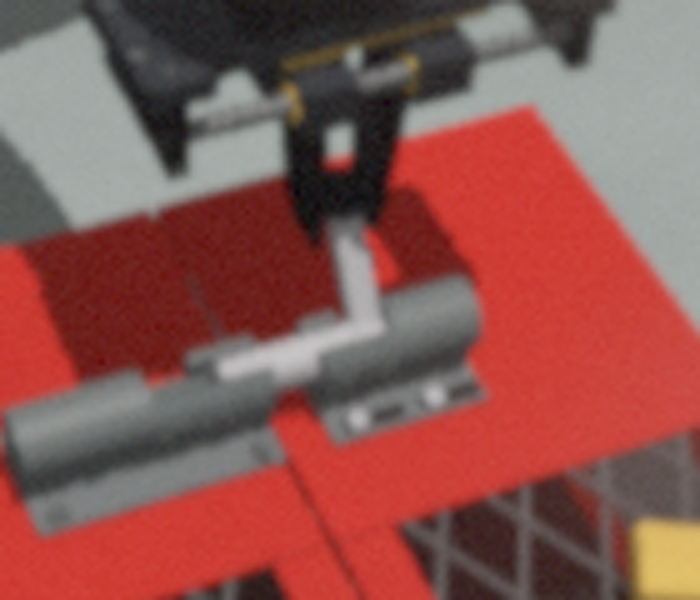

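The bar is at the keeper notch against the closed end (bar foot (365,325)). Turning down now, watching the vertical force.

```bash
python3 -m jog '[[[1.8,-0.4,-2.4],[0,0,0],0.15],[[3.7,-0.4,-4.7],[0,0,0],0.15],[[5.8,-0.4,-6.9],[0,0,0],0.15],[[7.9,-0.4,-9],[0,0,0],0.15],[[10.1,-0.4,-11],[0,0,0],0.15]]' 15; python3 ok.py;python3 -m jog '[[[1.2,0,-1],[0,0,0],0.15],[[2.3,0,-1.9],[0,0,0],0.15],[[3.5,0,-2.8],[0,0,0],0.15],[[4.8,0,-3.6],[0,0,0],0.15],[[4.8,0,-3.6],[0,0,0],0.15]]' 15; python3 ok.py
```

```text
time_s: 16.02
tool_pos: [525.9, 108.0, 208.3]
tool_rot: [0.537, 1.571, 0.421]
force: [1.0, 2.6, 2.6]
width: 19.7
push 2.68 y 168.65
time_s: 16.65
tool_pos: [522.2, 108.4, 203.3]
tool_rot: [3.122, 1.57, 3.005]
force: [-1.6, 3.4, 1.3]
width: 19.9
push 3.14 y 168.62
```

```bash
python3 -m jog '[[[1,0,-0.7],[0,0,0],0.15],[[2,0,-1.35],[0,0,0],0.15],[[3,0,-2],[0,0,0],0.15],[[4.1,0,-2.55],[0,0,0],0.15],[[5.2,0,-3.2],[0,0,0],0.15]]' 15; python3 ok.py
```

```text
time_s: 17.27
tool_pos: [519.2, 108.8, 198.2]
tool_rot: [2.392, 1.571, 2.276]
force: [-1.0, 2.6, 3.9]
width: 19.9
push 2.45 y 168.63
```

```bash
python3 -m jog '[[[1,0,-0.5],[0,0,0],0.15],[[2,0,-1],[0,0,0],0.15],[[3.2,0,-1.6],[0,0,0],0.15],[[4.3,0,-2.1],[0,0,0],0.15],[[5.4,0,-2.6],[0,0,0],0.15]]' 15; python3 ok.py
```

```text
time_s: 17.9
tool_pos: [516.7, 109.1, 192.8]
tool_rot: [0.951, 1.571, 0.835]
force: [-1.6, 3.3, 3.8]
width: 19.3
push 3.09 y 168.64
```

```bash
python3 -m jog '[[[2.8,0,-1.1],[0,0,0],0.15],[[5.7,0,-2],[0,0,0],0.15],[[8.5,0,-2.9],[0,0,0],0.15],[[11.5,0,-3.5],[0,0,0],0.15],[[14.4,0,-4.1],[0,0,0],0.15]]' 15; python3 ok.py
```

```text
time_s: 18.52
tool_pos: [512.7, 109.5, 178.3]
tool_rot: [0.588, 1.571, 0.472]
force: [0.2, 2.9, 1.3]
width: 19.2
push 2.87 y 168.63
```

```bash
python3 -m jog '[[[2,0,-0.25],[0,0,0],0.15],[[4,0,-0.45],[0,0,0],0.15],[[6,0,-0.6],[0,0,0],0.15],[[8,0,-0.7],[0,0,0],0.15],[[9,0,-0.7],[0,0,0],0.15]]' 15; python3 ok.py
```

```text
time_s: 19.15
tool_pos: [511.9, 109.6, 169.4]
tool_rot: [2.624, 1.571, 2.507]
force: [-1.5, 3.2, 1.4]
width: 19.3
push 3.01 y 168.63
```

```bash
python3 -m jog '[[[0.3,0,0],[0,0,0],0.15],[[0.6,0,0],[0,0,0],0.15],[[0.9,0,0],[0,0,0],0.15],[[1,0,0],[0,0,0],0.15],[[1,0,0],[0,0,0],0.15]]' 15; python3 ok.py
```

```text
time_s: 19.77
tool_pos: [511.9, 109.6, 168.5]
tool_rot: [2.029, 1.571, 1.912]
force: [-2.1, 3.7, 2.3]
width: 19.7
push 3.48 y 168.64
```

```bash
python3 -m jog '[[[0.3,0,0],[0,0,0],0.15],[[0.6,0,0],[0,0,0],0.15],[[0.9,0,0],[0,0,0],0.15],[[1.2,0,0],[0,0,0],0.15],[[1.2,0,0],[0,0,0],0.15]]' 15; python3 ok.py
```

```text
time_s: 20.4
tool_pos: [512.0, 109.6, 167.6]
tool_rot: [0.408, 1.57, 0.291]
force: [-3.0, 2.3, 6.2]
width: 19.6
push 1.89 y 168.65
```

Vertical force rises to 6 N at the bottom: handle seated. Release and retreat.

```bash
python3 -m jog '[[[0,0,0],[0,0,0],0.3],[[0,0,0],[0,0,0],0.4],[[0,0,0],[0,0,0],0.5],[[0,0,0],[0,0,0],0.5],[[0,0,0],[0,0,0],0.5]]'; python3 -m jog '[[[-10,0,0],[0,0,0],0.5],[[-30,0,0],[0,0,0],0.5],[[-60,0,0],[0,0,0],0.5],[[-90,0,-20],[0,0,0],0.5],[[-120,0,-60],[0,0,0],0.5]]'; python3 -m jog '[[[0,40,0],[0,0,0],0.5],[[0,90,0],[0,0,0],0.5],[[0,140,-20],[0,0,0],0.5],[[0,190,-40],[0,0,0],0.5],[[0,220,-50],[0,0,0],0.5]]';python3 -c "
from h import *
from workcell import *
d={n:get_image(n) for n in('top','scene')}
pickle.dump(d,open('im4.pkl','wb'))
a=d['top']['color'][175:275,215:345];b=d['scene']['color'][85:205,250:390]
cv2.imwrite('pics/c4.png',np.vstack([cv2.resize(a,(390,300),interpolation=2),cv2.resize(b,(390,334),interpolation=2)[:300]]))
"
```

```text
time_s: 21.02
tool_pos: [512.0, 109.6, 167.3]
tool_rot: [0.974, 1.571, 0.857]
force: [-0.2, 0.4, -0.2]
width: 47.2
time_s: 21.65
tool_pos: [452.2, 116.5, 288.7]
tool_rot: [0.324, 1.57, 0.206]
force: [0.3, 0.8, 1.4]
width: 47.4
time_s: 22.28
tool_pos: [427.3, 343.0, 288.1]
tool_rot: [0.888, 1.57, 0.772]
force: [1.3, -1.2, -0.3]
width: 47.5
```

View pics/c4.png

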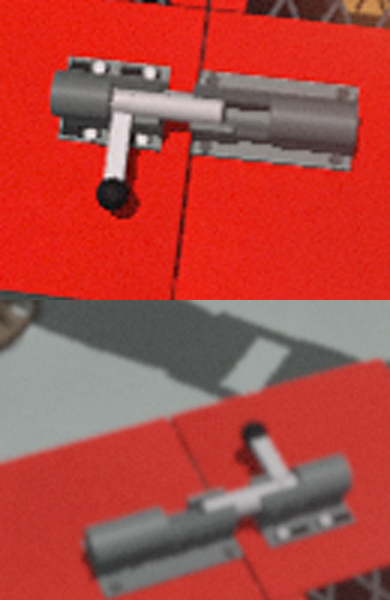

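```bash
python3 - <<'E'
from h import *
d=pickle.load(open("im4.pkl","rb"));p=[]
for n,(x,y) in(("top",(252,240)),("scene",(341,132))):
    m=d[n]["color"].max(2)[y-8:y+9,x-8:x+9]<60;p.append(np.argwhere(m).mean(0)[::-1]+[x-8,y-8]);print(n,m.sum(),p[-1])
P,e=tri(d["top"],p[0],d["scene"],p[1]);q=P[:2]-[631.8,10.25];print(P,e,"chest",CX[:2]@q,CY[:2]@q)
E
```

```text
top 87 [252.17241379 239.35632184]
scene 22 [340.27272727 131.86363636]
[513.50597535 109.18661371 186.61360386] 0.31676161585113677 chest -129.0344765831612 84.45136857464237
```

Handle lies flat in the keeper's notch (top crop: knob at (112,195)). The knob's measured height is 186.6 mm against 186 nominal, so I'm handing in.

```bash
python3 -c "
from workcell import *
print(job_done())"
```

```text
the job is handed in; nothing more can be done
None
```

The hatch is bolted: the handle lies down in the keeper's notch. I handed the job in at about 22.5 s of the 48 s allowed, with the robot well clear of the chest.

- **Lift and slide:** I pinched the knob by its flats, lifted the handle to about 0.95 rad, and slid the bolt across. The last stretch went in 0.4 mm steps.
- **Stop:** I felt it about 82 mm into the slide. The push rose from a steady 3 N to about 14 N, and I stopped there.
- **Turning down:** I backed off about 2.3 mm, to roughly the middle of the notch by feel, and turned the handle down. It met no resistance on the way; at the bottom the force rose to about 6 N, and I let go.

**Last checks:** After release, the two cameras put the knob at z = 186.6 mm and chest x = -129 mm, against 186 and -130 nominal, so the handle is flat. The bolt reads about 84 mm, which fits the keeper sitting far out. No check failed.

The camera position along the bolt is only good to a few millimetres. I judged the fit in the notch by feel and by the handle dropping freely. I did not check the padlock, carton and hub again at the end; the arm did not go near them.

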